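# Load the test kiln and switch it on

### The job

Swing the lid of the small bench kiln open past upright and lower it gently onto its rest bar, without letting it drop. Then stand the little narrow-necked vase upright on the kiln floor, in the middle and clear of the walls, swing the lid back over and lower it gently until it is shut. Last, throw the lever of the power switch fully over, and leave the beaker and the bowl where they stand.

Things in the scene. Friction and masses are not known exactly. Their poses are not given: they have to be found in the camera images.
- kiln_floor (a point): Small top-loading bench kiln, fixed: a metal-clad box 220 (its x) by 170 (its y) by 125 mm high, off-white firebrick inside, turned up to 0.25 rad from the robot's axes. This point: centre of the chamber's floor, 50 mm above the bench, 75 mm below the rim; axes are the kiln's, z up. The chamber, open on top, is 170 mm (x) by 120 mm (y); walls 25 mm
- lid_hinge (a point): Middle of the lid's hinge axis, which runs along the kiln's x axis at the top of its +y side (85 mm from the chamber's centre, 125 mm above the bench); the axes are the kiln's
- lid_handle (a point): Middle of the lid's handle: a round dark steel bar 12 mm thick, 130 mm long, parallel to the hinge, on two arms with its axis 45 mm out from the lid's free edge (open above and below). With the lid shut it is 215 mm from the hinge towards the kiln's -y and 18 mm above the hinge axis. It can turn between the fingers. The lid is 220 x 170 x 25 mm, about 0.6 kg
- lid (a joint): Angle of the lid: 0 shut (level on the rim), 1.57 upright, 2.12 leaning back on its rest bar behind the +y side. The hinge is nearly free: short of about 1.5 the lid falls shut, past about 1.6 it falls back onto the rest; it stays in both places by its weight
- vase_center (a point): Little narrow-necked vase of unglazed clay, loose, upright, 68 mm high, 0.14 kg: foot 40 mm across, widening to a 52 mm shoulder (straight band 42 to 54 mm above the foot), neck 26 mm, lip 32 mm. This point: on its axis, 34 mm above its foot; z is its axis. It starts at one of three places on the bench shared with beaker and bowl
- beaker_center (a point): Straight open beaker of the same clay, 85 mm high, 62 mm across, on the bench; not to be moved. Its centre, half-way up
- bowl_center (a point): Small open bowl of the same clay, 45 mm high, 84 mm across, on the bench; not to be moved. Its centre, half-way up
- switch_tip (a point): Centre of the black ball, 26 mm across, at the end of the switch's steel lever, 80 mm from the pivot. The lever leans 0.5 rad from upright towards the box's -x when off and 0.5 rad towards its +x when fully over
- switch (a joint): Angle of the switch lever: 0 off, 1.0 fully over (on). It stays where it is left
- switch_base: Power switch: fixed grey box 70 x 50 x 25 mm on the bench. Origin: centre of its underside; its x axis (within 0.5 rad of away from the robot) is the way the lever is thrown. The lever's pivot is 22 mm above the origin
Mind the look-alikes: they are no part of the job. There is more than one size of the switch_base; the job needs the middle-sized. Leave any blue or turquoise look-alike of the part that bears vase_center alone.

How it is judged (in metres and radians):
On the way, in this order (a step that is already met when the one before it is completed fails the run):
1. the lid lies back at rest on its rest bar (value of joint lid above 2.05 rad and velocity of joint lid between -0.1 and 0.1 rad/s), for 0.2 s.
2. the vase stands released in the middle of the open kiln (x of vase_center in the frame of kiln_floor between -0.055 and 0.055 m and y of vase_center in the frame of kiln_floor between -0.033 and 0.033 m and z of vase_center in the frame of kiln_floor between 0.029 and 0.039 m and angle between vase_center's own z axis and vertical below 0.15 rad and linear speed of vase below 0.03 m/s and contact force between the fingers and vase below 0.1 N and value of joint lid above 1.9 rad), for 0.2 s.
3. the lid is shut over the vase (x of vase_center in the frame of kiln_floor between -0.055 and 0.055 m and y of vase_center in the frame of kiln_floor between -0.033 and 0.033 m and z of vase_center in the frame of kiln_floor between 0.029 and 0.039 m and angle between vase_center's own z axis and vertical below 0.15 rad and linear speed of vase below 0.03 m/s and value of joint lid below 0.04 rad), for 0.2 s.
4. the switch lever is thrown fully over (value of joint switch above 0.88 rad), for 0.2 s.
At the end, for the whole second after the job is handed in: The lid is shut (within 0.04 rad), the vase stands upright (within 0.15 rad) and at rest on the kiln floor with its axis within 55 mm (kiln x) and 33 mm (kiln y) of the chamber's centre, the switch lever is over past 0.88 rad, and beaker and bowl are within 25 mm of where they stood (all of step 3 and value of joint switch above 0.88 rad and distance of each of beaker_center, bowl_center from where it was at the start of the episode below 0.025 m); the robot touches nothing.
It fails at once if the lid drops or is slammed: it comes onto its rest or onto the rim faster than 1.5 rad/s ((value of joint lid above 1.75 rad and velocity of joint lid above 1.5 rad/s) or (value of joint lid below 0.4 rad and velocity of joint lid below -1.5 rad/s)).
It fails at once if the vase is dropped into the kiln (faster than 0.6 m/s below the rim) (z of vase_center in the frame of kiln_floor below 0.075 m and horizontal distance between vase_center and kiln_floor below 0.08 m and linear speed of vase above 0.6 m/s).
It fails at once if the beaker or the bowl is pushed away (distance of any of beaker_center, bowl_center from where it was at the start of the episode above 0.025 m).
It also fails if it takes over 72 s, if anything falls off the work surface, if the arm or the gripper's body presses on something with over 40 N, if the wrist force passes 120 N, or if a joint passes its speed limit or range.

### The arm

A 7-joint arm with a two-finger parallel gripper is mounted at the origin on the work surface. World frame = base frame: x ahead of the robot, y to its left, z up, the work surface at z = 0. Lengths are in m, angles in degrees, forces in N, time in s.
With the tool pointing down it reaches from about 0.425 to 0.875 m from the base axis. Payload 4.7 kg.
Tool frame: the origin (TCP) lies midway between the tips of the shut fingers; the grasp point (between the pads) lies env.grip_point_offset behind it (env.grip_point_offset is the distance from the TCP to the grasp point, in m); z points along the fingers, y is the line along which they close (so a half turn about z gives the same grasp; the last joint's range is limited). The gripper opens to 87 mm and grips with 3 to 60 N. Pads are 19 mm wide; open, the fingers measure 117 mm over their backs; the gripper's body (75 mm by 190 mm) begins 51 mm behind the grasp point.
Start: joints at [-73.447, 18.392, -4.016, 83.108, 1.295, 78.541, -3.26], TCP at [0.176, 0.626, 0.223] pointing down, gripper open.
Joint ranges: [-163.93, 163.93], [-17.29, 119.83], [-79.2, 71.16], [3.27, 140.29], [-89.18, 269.18], [5.43, 117.66], [-154.24, 154.24]. Speed limits (degrees/s): [147.25, 147.25, 180, 180, 180, 180, 180].

### API

Orientations are given as [roll, pitch, yaw] about the fixed x, y, z axes, in that order (R = Rz(yaw) Ry(pitch) Rx(roll)).
In Python, from cell import env gives the robot as it stands.
- The arm moves only by the shell command python3 -m creep 'ROWS' [FORCE]. ROWS is a JSON object of lists of equal length, an entry for each row: "translation": the shift along the tool's x, y, z in units of 0.08 m (1.0 is 0.08 m), a list of three; "turn": the turn, a rotation vector about the tool's x, y, z in units of 180 degrees (1.0 is 180 degrees), a list of three; "grip": the opening, from 0 (shut) to 1 (fully open). In form: {"translation": [[x, y, z], ...], "turn": [[ax, ay, az], ...], "grip": [grip, ...]}. A call has 1 to 5 rows; each row shifts and turns the commanded pose from where the row before left it, along the tool's axes as they then stand; what a row does not reach is not made up. A row lasts 1/8 s, in which the tool goes at most 62.5 mm and 10.7 degrees, less where a joint would pass 70% of its speed; a pose out of reach is approached as far as the arm can. A call with a number of a shift or a turn outside -1 to 1 is refused whole. A call with a gripper value outside its range is refused whole. The fingers move at their own pace and stop on an object; FORCE is the grip in N (left out, the last holds). Time passes only in rows, so rows that do not move let the fingers close. It gives the time, the measured TCP pose, the force, the opening and the grip force at its end, in the units of the state.
- env.get_obs(): the state, without advancing time (a new reading comes with each control period).
- env.read_camera(name): name is "scene" or "side" or "wrist"; returns a dict with "frame" (480x640x3 uint8, red, green, blue), "z_map" (480x640 float32, m along the optical axis (not along the pixel's ray), 0 where there is no reading), "K" (3x3 intrinsics, pixels), "rvec" (rotation vector, rad) and "tvec" (3), from world to camera coordinates, as OpenCV has them. Camera axes: x right, y down, z forward; pixel columns grow to the right and rows downward; lengths in m; the calibration is good to about 2 mm. A picture is of the moment at which its call begins.
- env.sign_off(): hands the job in; it is judged then, once.
The state is a dict: "time_s": time; "qpos": joint angles; "joint_velocities": joint speeds; "effort": joint torques, N m; "tool_pos": TCP position; "tool_rot": TCP orientation; "force": force on the tool from outside, world axes, zero at the start; "wrist_torque": the same for the moment, N m; "grip_width": finger opening in m; "grasp_force": force on a finger pad.
Only numpy, scipy, OpenCV 4.12 (cv2) and the standard library are available. Lean on these libraries where they do the work, as an engineer would, in place of code of your own. Each camera call takes 0.05 s, during which the arm holds its last target. There are 200 camera calls.

## Working session

There is one attempt and no reset: what is moved stays moved. The work goes in short steps, Python scripts to look and compute and a shell command to move; the robot and the scene stay as the last step left them, time stands still between calls to the robot, and variables do not carry over. Pictures are saved under pics/ and viewed, at most 10 in all, crops included, and the job is handed in when it is done.

```bash
ls; mkdir -p pics; python3 - <<'E'
from cell import env
import cv2,numpy as np
o=env.get_obs(); print({k:np.round(v,3) for k,v in o.items()}, env.grip_point_offset)
for n in ["scene","side"]:
    r=env.read_camera(n); np.savez(f"pics/{n}0.npz",**r)
    cv2.imwrite(f"pics/{n}0.png",r["frame"][...,::-1]); print(n,r["K"],r["rvec"],r["tvec"])
E
```

```text
pics
{'time_s': np.float64(0.0), 'qpos': array([-73.445,  18.439,  -4.016,  83.174,   1.296,  78.541,  -3.26 ]), 'joint_velocities': array([-0.016, -0.031, -0.038,  0.024, -0.011, -0.057,  0.007]), 'effort': array([-0.0000e+00, -4.9128e+01, -4.0400e-01, -3.1254e+01, -6.4000e-02,
        4.4000e-02,  0.0000e+00]), 'tool_pos': array([0.176, 0.625, 0.221]), 'tool_rot': array([-1.79891e+02,  7.00000e-03,  1.64256e+02]), 'force': array([-0.611,  0.028,  0.386]), 'wrist_torque': array([ 0.001, -0.055,  0.014]), 'grasp_force': np.float64(0.0), 'grip_width': np.float64(0.087)} 0.0187
scene [[509.39955946   0.         317.58792559]
 [  0.         509.39955946 237.45391306]
 [  0.           0.           1.        ]] [ 1.89884401  1.40469482 -0.65384848] [-0.03718877 -0.21086     1.51335387]
side [[479.76359676   0.         320.2192512 ]
 [  0.         479.76359676 241.26746077]
 [  0.           0.           1.        ]] [ 2.42245076 -0.44129979  0.1396614 ] [-0.43183549  0.12453276  1.33532235]
```

View pics/scene0.png

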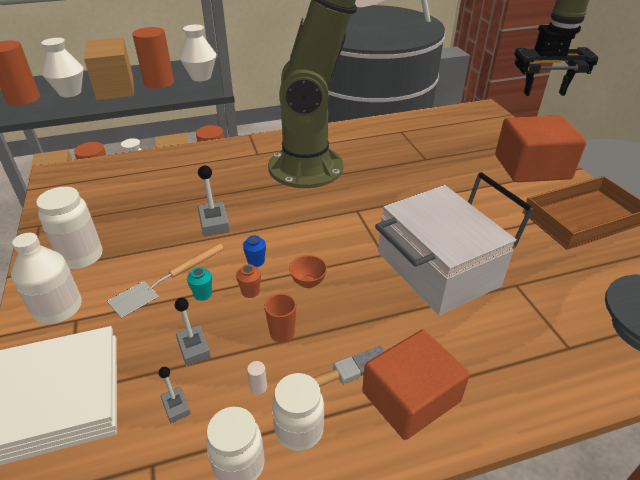

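View pics/side0.png

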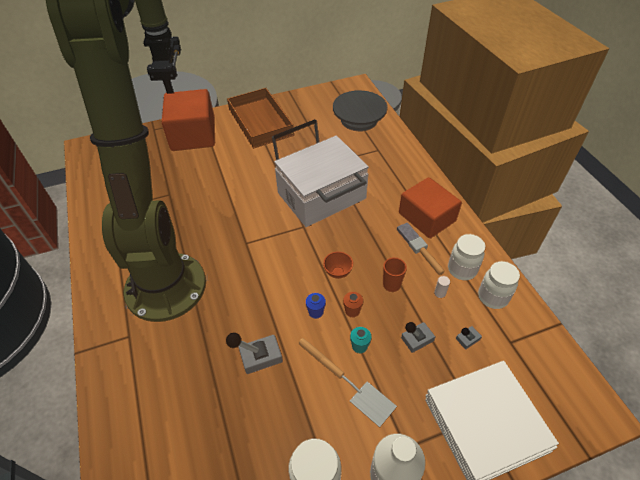

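Scene picture: kiln at (445,245), handle at its left end (403,243). Terracotta vase at (249,282), with the blue (255,250) and turquoise (201,283) look-alikes to be left alone. Beaker is at (281,318) and bowl at (308,272). Switches are large (213,215), middle (193,345) and small (175,402). In the side picture the middle switch is at (418,335) and the vase at (353,303).

```bash
cat > h.py <<'E'
import cv2,numpy as np
from scipy.spatial.transform import Rotation as R
def cloud(r):
    K=r["K"];z=r["z_map"];v,u=np.mgrid[:480,:640]
    c=np.stack([(u-K[0,2])/K[0,0]*z,(v-K[1,2])/K[1,1]*z,z],-1)
    M=cv2.Rodrigues(r["rvec"])[0]
    w=(c-np.asarray(r["tvec"]).ravel())@M
    w[z==0]=np.nan
    return w
def ray(r,u,v,h):
    M=cv2.Rodrigues(r["rvec"])[0];o=-M.T@np.asarray(r["tvec"]).ravel()
    d=M.T@np.array([(u-r["K"][0,2])/r["K"][0,0],(v-r["K"][1,2])/r["K"][1,1],1])
    return o+d*(h-o[2])/d[2]
def rect(p): return cv2.minAreaRect(p[:,:2].astype(np.float32)*1000)
E
python3 - <<'E'
from h import *
np.set_printoptions(precision=4,suppress=True)
S={n:dict(np.load(f"pics/{n}0.npz")) for n in ["scene","side"]}
reg={"scene":dict(lid=(375,185,515,270),sA=(195,200,232,238),sB=(172,322,214,366),sC=(158,382,194,422),vase=(234,262,264,298),beaker=(262,294,300,343),bowl=(286,255,330,290)),
"side":dict(lid=(270,133,372,205),sA=(238,332,286,375),sB=(400,318,440,354),sC=(454,325,486,350),vase=(340,288,367,318),beaker=(380,254,410,294),bowl=(322,248,356,280))}
for n,r in S.items():
    w=cloud(r);hsv=cv2.cvtColor(r["frame"],cv2.COLOR_RGB2HSV)
    for k,(a,b,c,d) in reg[n].items():
        p=w[b:d,a:c].reshape(-1,3);h=hsv[b:d,a:c].reshape(-1,3);ok=~np.isnan(p[:,0]);p=p[ok];h=h[ok]
        if k=="lid": q=p[(p[:,2]>.143)&(p[:,2]<.156)]
        elif k[0]=="s": q=p[(p[:,2]>.02)&(p[:,2]<.03)&(h[:,1]<90)]
        else:
            q=p[(p[:,2]>.012)&((h[:,0]<9)|(h[:,0]>172))&(h[:,1]>120)]
        zt=np.percentile(q[:,2],98)
        print(n,k,len(q),"rect",np.round(rect(q),1).tolist() if 0 else [np.round(x,1) for x in rect(q)],"ztop",round(zt,4))
        if k in("beaker","bowl","vase"):
            t=q[q[:,2]>zt-.008]; print("   top",[np.round(x,1) for x in rect(t)])
        if k[0]=="s":
            t=p[(h[:,2]<40)&(p[:,2]>.03)]
            print("   dark",len(t))
    # switch ball dark blobs
    m=(hsv[...,2]<45)&(w[...,2]>.05)&(w[...,2]<.2)
    N,_,st,ce=cv2.connectedComponentsWithStats(m.astype(np.uint8))
    for i in range(1,N):
        if st[i,4]>25:
            q=w[_==i]; print("  blob",ce[i],st[i],np.median(q,0))
    f=cv2.resize(r["frame"][230:430,150:350] if n=="scene" else r["frame"][240:370,300:490],None,fx=3,fy=3)
    cv2.imwrite(f"pics/crop_{n}.png",f[...,::-1])
E
```

```text
scene lid 6297 rect [array([523.8, 169.1]), array([227. , 290.4]), np.float64(12.1)] ztop 0.1527
scene sA 105 rect [array([ 196. , -297.8]), array([66.2, 96.5]), np.float64(89.3)] ztop 0.0299
   dark 0
scene sB 599 rect [array([ 577.8, -392.5]), array([73.5, 49.8]), np.float64(8.6)] ztop 0.0286
   dark 0
scene sC 178 rect [array([ 699.2, -436.9]), array([46.7, 33.9]), np.float64(9.4)] ztop 0.028
   dark 0
scene vase 99 rect [array([ 460.5, -255.6]), array([40.7, 48.7]), np.float64(19.4)] ztop 0.0698
   top [array([ 457.1, -254.2]), array([24.5, 32.2]), np.float64(53.1)]
scene beaker 379 rect [array([ 592.2, -217. ]), array([57. , 58.4]), np.float64(58.1)] ztop 0.0855
   top [array([ 591.4, -216. ]), array([56.4, 58.1]), np.float64(64.8)]
scene bowl 183 rect [array([ 466.5, -124.9]), array([71.9, 81.3]), np.float64(89.9)] ztop 0.0458
   top [array([ 466.5, -124.9]), array([71.9, 81.3]), np.float64(89.9)]
  blob [302.8231 153.8385] [283 147  45  11 130] [ 0.0582 -0.0255  0.0765]
  blob [204.5 172. ] [198 166  14  13 140] [ 0.1521 -0.2981  0.1304]
  blob [504.6177 191.2935] [478 173  53
[... 914 characters left out ...]
)] ztop 0.0872
   top [array([ 589.6, -218.8]), array([57.6, 55.7]), np.float64(63.5)]
side bowl 90 rect [array([ 464.3, -128.5]), array([81.1, 74.6]), np.float64(68.6)] ztop 0.0477
   top [array([ 464.3, -128.5]), array([81.1, 74.6]), np.float64(68.6)]
  blob [294.6752 128.5897] [274 120  42  19 117] [0.4909 0.3071 0.1805]
  blob [167.7508 271.0673] [134 226  51  67 297] [ 0.0515 -0.0351  0.0797]
  blob [168.7568 257.    ] [166 246   8  19  74] [ 0.0473 -0.0528  0.1792]
  blob [410.4125 327.0125] [406 322  10  11  80] [ 0.5386 -0.4025  0.102 ]
  blob [465.2128 331.4043] [462 328   8   8  47] [ 0.6663 -0.4476  0.0746]
  blob [233.0063 339.7342] [226 333  15  14 158] [ 0.1401 -0.3054  0.1348]
```

View pics/crop_scene.png

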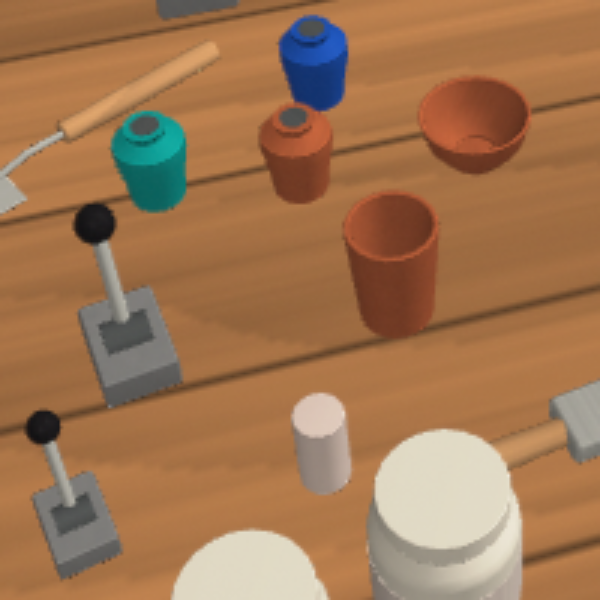

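The crop shows the middle switch with its ball at crop (95,222), base (128,345). The base measures 70x50 mm, so it matches the spec. The other two are 96 mm and 47 mm long. The terracotta vase is at crop (297,150), with turquoise at (150,160) and blue at (313,62) beside it.

```bash
python3 - <<'E'
from h import *
np.set_printoptions(precision=4,suppress=True)
S={n:dict(np.load(f"pics/{n}0.npz")) for n in ["scene","side"]}
for n,r in S.items():
    w=cloud(r);hsv=cv2.cvtColor(r["frame"],cv2.COLOR_RGB2HSV)
    H,s,v=cv2.split(hsv)
    near=(w[...,0]>.35)&(w[...,0]<.8)&(w[...,1]>-.05)&(w[...,1]<.4)
    lid=near&(w[...,2]>.145)&(w[...,2]<.156)&(v>140)
    lid=cv2.morphologyEx(lid.astype(np.uint8),cv2.MORPH_OPEN,np.ones((5,5)))
    q=w[lid>0]; print(n,"lid",[np.round(x,1) for x in rect(q)],np.median(q[:,2]),cv2.minMaxLoc(q[:,2])[:2])
    hd=near&(v<90)&(s<90)&(w[...,2]>.12)&(w[...,2]<.156)&(w[...,1]<.1)
    q=w[hd]; print("handle",len(q),[np.round(x,1) for x in rect(q)],np.percentile(q[:,2],[5,50,95]))
    rb=near&(v<60)&(w[...,2]>.1)&(w[...,1]>.2)
    q=w[rb]; print("restbar",len(q),[np.round(x,1) for x in rect(q)],np.percentile(q[:,2],[5,50,95]))
    for nm,lo,hi in (("blue",105,130),("turq",80,100)):
        m=(H>lo)&(H<hi)&(s>150)&(w[...,2]>.04)&(w[...,0]>.2); q=w[m]; print(nm,len(q),[np.round(x,1) for x in rect(q)])
E
```

```text
scene lid [array([525.4, 162.5]), array([226.6, 174.7]), np.float64(11.8)] 0.15026648834408235 (0.14514871140428853, 0.1545894404124541)
handle 511 [array([545.8,  52.2]), array([150.5,  53.4]), np.float64(11.7)] [0.1418 0.1474 0.1504]
restbar 517 [array([496.3, 304.4]), array([159.7,  21.9]), np.float64(11.4)] [0.1152 0.1777 0.1841]
blue 316 [array([ 371.1, -224.2]), array([43., 50.]), np.float64(2.0)]
turq 378 [array([ 438.2, -357.2]), array([45.7, 49.4]), np.float64(3.5)]
side lid [array([524.3, 160.6]), array([225.3, 178.1]), np.float64(12.0)] 0.14946227967736497 (0.14501349183379036, 0.15577230746030016)
handle 269 [array([545.9,  50.7]), array([145.2,  55.5]), np.float64(10.3)] [0.1415 0.1466 0.1506]
restbar 224 [array([492. , 302.8]), array([156.6,  21.4]), np.float64(13.3)] [0.119  0.1789 0.1847]
blue 215 [array([ 497.4, -335.5]), array([ 52.7, 394.8]), np.float64(50.6)]
turq 250 [array([ 432.5, -359.8]), array([51.4, 46.3]), np.float64(66.4)]
```

```bash
cat >> h.py <<'E'
from scipy.spatial.transform import Rotation as R
def to(pos,rpy=None):
    "print shift (units of .08 m, current tool axes) and turn (units of 180 deg) to a TCP pose"
    from cell import env
    o=env.get_obs(); r=R.from_euler("xyz",o["tool_rot"],degrees=True)
    d=r.inv().apply(np.array(pos)-o["tool_pos"])/.08
    print("shift",np.round(d,3),"norm",round(float(np.linalg.norm(d)),2),end=" ")
    if rpy is not None: print("turn",np.round((r.inv()*R.from_euler("xyz",rpy,degrees=True)).as_rotvec(degrees=True)/180,4),end=" ")
    print("t",round(float(o["time_s"]),2),"F",np.round(o["force"],1),"w",round(float(o["grip_width"]),4),"q",np.round(o["qpos"],0))
E
python3 -m creep '{"translation":[[0,0,-0.5],[-0.54,-0.48,0],[-0.54,-0.48,0],[-0.54,-0.48,0],[-0.54,-0.48,0]],"turn":[[0,0,0],[0,0,0],[0,0,0],[0,0,0],[0,0,0]],"grip":[1,1,1,1,1]}'
python3 -c "from h import *;to([.5516,.0343,.21],[180,0,-168.2])"
```

```text
time_s: 0.72
tool_pos: [0.3018, 0.429, 0.2622]
tool_rot: [-180.0, -0.0, 164.3]
force: [0.8, 0.6, -0.4]
grip_width: 0.0869
grasp_force: 0.0
shift [-4.344 -3.901  0.654] norm 5.87 turn [-1.00e-04 -0.00e+00 -1.53e-01] t 0.72 F [ 0.8  0.6 -0.4] w 0.0869 q [-61.   2.   3.  98.  -0.  80.  17.]
```

```bash
Z='[0,0,0]'
python3 -m creep '{"translation":[[-0.54,-0.48,0],[-0.54,-0.48,0],[-0.54,-0.48,0],[-0.54,-0.48,0],[-0.54,-0.48,0]],"turn":[[0,0,0],[0,0,0],[0,0,0],[0,0,0],[0,0,0]],"grip":[1,1,1,1,1]}' >/dev/null
python3 -m creep '{"translation":[[-0.54,-0.48,0],[-0.54,-0.48,0],[0,0,0],[0,0,0],[0,0,0]],"turn":[[0,0,0],[0,0,0],[0,0,-0.051],[0,0,-0.051],[0,0,-0.051]],"grip":[1,1,1,1,1]}'
python3 -c "from h import *;to([.5516,.0343,.21],[180,0,-168.2])"
```

```text
time_s: 1.98
tool_pos: [0.5189, 0.0899, 0.2621]
tool_rot: [180.0, -0.1, -167.9]
force: [-0.2, -0.2, 0.6]
grip_width: 0.0871
grasp_force: 0.0
shift [-0.255 -0.765  0.651] norm 1.04 turn [ 0.     -0.0003  0.0015] t 1.98 F [-0.2 -0.2  0.6] w 0.0871 q [-38.   2.  26.  98.  -1.  80.  90.]
```

```bash
python3 -m creep '{"translation":[[-0.13,-0.38,0.3],[-0.13,-0.38,0.3],[0,0,0]],"turn":[[0,0,0],[0,0,0],[0,0,0]],"grip":[1,1,1]}' >/dev/null
python3 - <<'E'
from h import *
from cell import env
to([.5516,.0343,.124],[180,0,-168.2])
r=env.read_camera("wrist"); cv2.imwrite("pics/w1.png",r["frame"][...,::-1])
w=cloud(r);v=cv2.cvtColor(r["frame"],cv2.COLOR_RGB2HSV)
m=(v[...,2]<90)&(v[...,1]<90)&(w[...,2]>.13)&(w[...,2]<.156)&(w[...,1]<.1)
q=w[m];print(len(q),[np.round(x,1) for x in rect(q)],np.percentile(q[:,2],[5,50,95]))
b=q[(q[:,:2]-[.525,.1615])@[-.2045,.9789]<-.118]
print("bar",[np.round(x,1) for x in rect(b)],np.percentile(b[:,2],[5,50,95]))
E
```

```text
shift [-0.019  0.032  1.103] norm 1.1 turn [-0.0005 -0.0014 -0.0016] t 2.35 F [-0.5  0.7  0.1] w 0.0872 q [-33.   7.  30.  99.  -4.  75.  99.]
1194 [array([544.8,  52. ]), array([137. ,  47.4]), np.float64(11.3)] [0.14454524 0.14676591 0.14837855]
bar [array([548.2,  36.7]), array([136.3,  16.1]), np.float64(11.3)] [0.14479342 0.14689724 0.14843929]
```

View pics/w1.png

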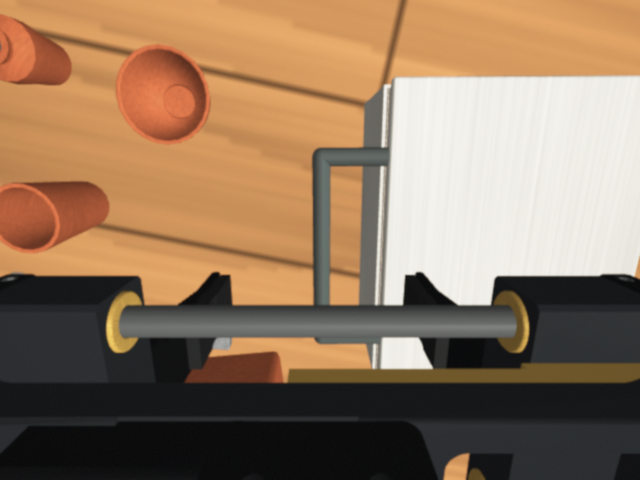

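The bar lies midway between the fingers (bar column 322, fingers 215 and 425). Opened fully, the right finger would land on the lid, so I'll narrow the opening first and then descend.

```bash
python3 -m creep '{"translation":[[0,0.03,0],[0,0,0],[0,0,0.3],[0,0,0.4],[0,0,0.4]],"turn":[[0,0,0],[0,0,0],[0,0,0],[0,0,0],[0,0,0]],"grip":[0.44,0.44,0.44,0.44,0.44]}' 20
python3 -m creep '{"translation":[[0,0,0],[0,0,0],[0,0,0],[0,0,0]],"turn":[[0,0,0],[0,0,0],[0,0,0],[0,0,0]],"grip":[0,0,0,0]}' 20
python3 -c "from h import *;to([.5516,.0343,.124],[180,0,-168.2])"
```

```text
time_s: 3.02
tool_pos: [0.5518, 0.0384, 0.1265]
tool_rot: [180.0, 0.1, -168.1]
force: [-0.2, -0.1, -0.0]
grip_width: 0.0451
grasp_force: 0.0
time_s: 3.52
tool_pos: [0.5533, 0.035, 0.1284]
tool_rot: [-179.8, 0.2, -168.3]
force: [1.8, -5.1, 1.6]
grip_width: 0.0112
grasp_force: 20.0
shift [ 0.022 -0.004  0.055] norm 0.06 turn [-0.0009  0.0012 -0.0004] t 3.52 F [ 1.8 -5.1  1.6] w 0.0112 q [-33.  11.  29. 105.  -6.  65. 100.]
```

```bash
python3 -c "
import numpy as np
th=np.array([0,.05,.15]+list(np.arange(.3,1.85,.15))+[1.9,1.98,2.05,2.1,2.13]);p=th+.0835;r=.2158/.08
for a,b,t in zip(p,p[1:],th[1:]): print(round(t,2),np.round([r*(np.cos(a)-np.cos(b)),-r*(np.sin(b)-np.sin(a))],3))"
```

```text
0.05 [ 0.015 -0.134]
0.15 [ 0.049 -0.265]
0.3 [ 0.123 -0.385]
0.45 [ 0.179 -0.362]
0.6 [ 0.231 -0.332]
0.75 [ 0.278 -0.293]
0.9 [ 0.319 -0.249]
1.05 [ 0.352 -0.198]
1.2 [ 0.378 -0.143]
1.35 [ 0.395 -0.085]
1.5 [ 0.403 -0.025]
1.65 [0.403 0.035]
1.8 [0.393 0.095]
1.9 [0.252 0.096]
1.98 [0.194 0.094]
2.05 [0.163 0.095]
2.1 [0.112 0.075]
2.13 [0.065 0.048]
```

```bash
python3 -m creep '{"translation":[[0,0.015,-0.134],[0,0.049,-0.265],[0,0.123,-0.385],[0,0.179,-0.362],[0,0,0]],"turn":[[0,0,0],[0,0,0],[0,0,0],[0,0,0],[0,0,0]],"grip":[0,0,0,0,0]}' 20
python3 -c "from h import *;to([.5076,.2447,.125],[180,0,-168.2])"
```

```text
time_s: 4.15
tool_pos: [0.5474, 0.0632, 0.222]
tool_rot: [-179.8, 0.3, -168.3]
force: [2.0, -6.5, 1.1]
grip_width: 0.011
grasp_force: 20.0
shift [0.033 2.327 1.204] norm 2.62 turn [-0.0012  0.0017 -0.0005] t 4.15 F [ 2.  -6.5  1.1] w 0.011 q [-36.   6.  29.  99.  -3.  76.  95.]
```

```bash
python3 -m creep '{"translation":[[0,0.231,-0.332],[0,0.278,-0.293],[0,0.319,-0.249],[0,0.352,-0.198],[0,0.378,-0.143]],"turn":[[0,0,0],[0,0,0],[0,0,0],[0,0,0],[0,0,0]],"grip":[0,0,0,0,0]}' 20
python3 -m creep '{"translation":[[0,0.395,-0.085],[0,0.403,-0.025],[0,0,0]],"turn":[[0,0,0],[0,0,0],[0,0,0]],"grip":[0,0,0]}' 20
python3 -c "from h import *;to([.5076,.2447,.125],[180,0,-168.2])"
```

```text
time_s: 4.78
tool_pos: [0.522, 0.1857, 0.32]
tool_rot: [-179.9, 0.4, -168.4]
force: [2.4, -2.1, 2.7]
grip_width: 0.011
grasp_force: 20.0
time_s: 5.15
tool_pos: [0.5076, 0.2549, 0.3272]
tool_rot: [179.8, 0.4, -167.9]
force: [1.8, 0.6, 7.0]
grip_width: 0.0114
grasp_force: 20.0
shift [ 0.043 -0.134  2.526] norm 2.53 turn [0.0012 0.0022 0.0017] t 5.15 F [1.8 0.6 7. ] w 0.0114 q [-47.   6.  20.  86.  -2.  87.  75.]
```

```bash
python3 -m creep '{"translation":[[0,0.403,0.035],[0,0.393,0.095],[0,0.252,0.096],[0,0.194,0.094],[0,0,0]],"turn":[[0,0,0],[0,0,0],[0,0,0],[0,0,0],[0,0,0]],"grip":[0,0,0,0,0]}' 20
python3 -m creep '{"translation":[[0,0.163,0.095],[0,0.112,0.075],[0,0.065,0.048],[0,0,0]],"turn":[[0,0,0],[0,0,0],[0,0,0],[0,0,0]],"grip":[0,0,0,0]}' 20
python3 -c "from h import *;to([.5076,.2447,.125],[180,0,-168.2])"
```

```text
time_s: 5.78
tool_pos: [0.4874, 0.3497, 0.2986]
tool_rot: [179.9, 0.2, -168.1]
force: [4.6, 2.2, 0.1]
grip_width: 0.011
grasp_force: 20.0
time_s: 6.28
tool_pos: [0.483, 0.3703, 0.2845]
tool_rot: [-179.7, 0.1, -168.4]
force: [0.8, -9.6, 14.9]
grip_width: 0.0111
grasp_force: 20.0
shift [ 0.018 -1.591  2.001] norm 2.56 turn [-0.0014  0.0007 -0.0013] t 6.28 F [ 0.8 -9.6 14.9] w 0.0111 q [-53.  12.  16.  84.  -3.  84.  64.]
```

```bash
python3 -m creep '{"translation":[[0,0,0],[0,0,0],[0,0,0],[0,0,-0.3],[0,0,-0.5]],"turn":[[0,0,0],[0,0,0],[0,0,0],[0,0,0],[0,0,0]],"grip":[0.3,0.3,0.3,0.3,0.3]}' 20
python3 - <<'E'
from h import *
from cell import env
to([.459,-.255,.2],[180,0,-168.2])
r=env.read_camera("scene");w=cloud(r);cv2.imwrite("pics/s2.png",r["frame"][60:380,200:640,::-1]);np.savez("pics/scene2.npz",**r)
E
```

```text
time_s: 6.9
tool_pos: [0.4794, 0.3746, 0.3436]
tool_rot: [-179.9, -0.3, -168.1]
force: [0.2, 0.8, 0.2]
grip_width: 0.0261
grasp_force: 0.0
shift [ 1.861 -7.645  1.817] norm 8.08 turn [-0.0006 -0.0015  0.0004] t 6.9 F [0.2 0.8 0.2] w 0.0261 q [-54.  12.  16.  78.  -3.  91.  64.]
```

View pics/s2.png

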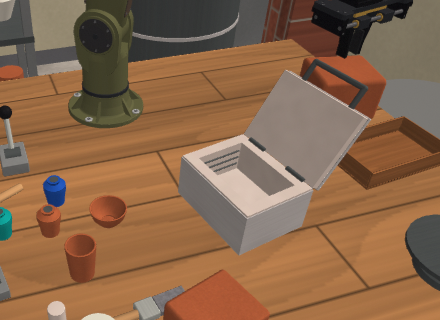

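```bash
for i in 1; do
python3 -m creep '{"translation":[[0.17,-0.7,0],[0.17,-0.7,0],[0.17,-0.7,0],[0.17,-0.7,0],[0.17,-0.7,0]],"turn":[[0,0,0],[0,0,0],[0,0,0],[0,0,0],[0,0,0]],"grip":[0.3,0.3,1,1,1]}' >/dev/null
python3 -m creep '{"translation":[[0.17,-0.7,0],[0.17,-0.7,0],[0.17,-0.7,0],[0.17,-0.7,0],[0.17,-0.7,0]],"turn":[[0,0,0],[0,0,0],[0,0,0],[0,0,0],[0,0,0]],"grip":[1,1,1,1,1]}' >/dev/null
python3 -m creep '{"translation":[[0,0,0.25],[0,0,0.25],[0,0,0.25],[0,0,0.25],[0,0,0.25]],"turn":[[0,0,0.053],[0,0,0.053],[0,0,0.053],[0,0,0.053],[0,0,0.053]],"grip":[1,1,1,1,1]}'
done
python3 - <<'E'
from h import *
to([.459,-.255,.16],[180,0,135])
r=dict(np.load("pics/scene2.npz"));w=cloud(r);v=cv2.cvtColor(r["frame"],cv2.COLOR_RGB2HSV)
q=w[(w[...,2]>.119)&(w[...,2]<.130)&(v[...,1]<80)&(w[...,0]>.35)&(w[...,0]<.68)&(w[...,1]>0)&(w[...,1]<.27)]
c=np.array([.525,.1615]);ex=np.array([.9789,.2045]);ey=np.array([-.2045,.9789])
l=np.c_[(q[:,:2]-c)@ex,(q[:,:2]-c)@ey]
print("rim x",np.percentile(l[:,0],[1,99]),"y",np.percentile(l[:,1],[1,99]),[np.round(x,1) for x in rect(q)])
q=w[(w[...,2]>.045)&(w[...,2]<.056)&(v[...,1]<80)&(abs((w[...,:2]-c)@ex)<.1)&(abs((w[...,:2]-c)@ey)<.07)]
l=np.c_[(q[:,:2]-c)@ex,(q[:,:2]-c)@ey];print("floor",len(q),l.min(0),l.max(0),np.median(q[:,2]))
E
```

```text
time_s: 8.82
tool_pos: [0.4625, -0.2007, 0.2441]
tool_rot: [180.0, -0.0, 143.8]
force: [-0.2, 0.4, 0.4]
grip_width: 0.0872
grasp_force: 0.0
shift [-0.366 -0.574  1.051] norm 1.25 turn [ 0.0001 -0.0003  0.0491] t 8.82 F [-0.2  0.4  0.4] w 0.0872 q [-26.  -2.  46. 103.   1.  78.  74.]
rim x [-0.10907686  0.11160303] y [-0.08718771  0.08927547] [array([525.3, 163.6]), array([225.2, 182. ]), np.float64(12.0)]
floor 915 [-0.08847227  0.00045396] [0.03084033 0.06333937] 0.05053007344288613
```

```bash
python3 -m creep '{"translation":[[-0.18,-0.29,0.4],[-0.18,-0.29,0.4],[0,0,0],[0,0,0]],"turn":[[0,0,0],[0,0,0],[0,0,0.049],[0,0,0]],"grip":[1,1,1,1]}' >/dev/null
python3 - <<'E'
from h import *
from cell import env
r=env.read_camera("wrist");w=cloud(r);v=cv2.cvtColor(r["frame"],cv2.COLOR_RGB2HSV)
cv2.imwrite("pics/w2.png",r["frame"][...,::-1])
m=((v[...,0]<9)|(v[...,0]>172))&(v[...,1]>120)&(np.hypot(w[...,0]-.459,w[...,1]+.255)<.04)
for lo,hi in((.06,.08),(.04,.054)):
    q=w[m&(w[...,2]>lo)&(w[...,2]<hi)]
    if len(q)>5: print(lo,len(q),[np.round(x,1) for x in rect(q)],cv2.minEnclosingCircle((q[:,:2]*1000).astype(np.float32)))
to([.459,-.255,.029],[180,0,135])
E
```

```text
0.06 8 [array([ 453.7, -259.8]), array([12.3, 20.2]), np.float64(64.9)] ((455.28350830078125, -256.1012878417969), 10.202193260192871)
shift [1.0e-03 5.0e-03 1.9e+00] norm 1.9 turn [ 0.0001 -0.0001  0.0027] t 9.38 F [ 0.2  0.3 -0.9] w 0.087 q [-22.   5.  52. 106.  -5.  71.  76.]
```

View pics/w2.png

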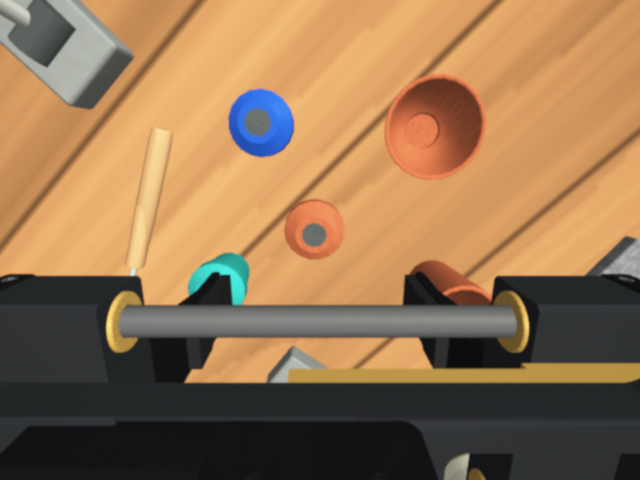

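The vase is in full view at (314,230). My mask missed it, so I'll unproject those pixels directly.

```bash
python3 - <<'E'
from h import *
from cell import env
r=env.read_camera("wrist");w=cloud(r);v=cv2.cvtColor(r["frame"],cv2.COLOR_RGB2HSV)
print(v[215,310],w[215,310],w[235,314])
q=w[195:265,280:350].reshape(-1,3);q=q[q[:,2]>.035];print(len(q),[np.round(x,1) for x in rect(q)])
print(cv2.minEnclosingCircle((q[:,:2]*1000).astype(np.float32)),np.percentile(q[:,2],[5,50,98]))
t=q[q[:,2]>.058];print([np.round(x,1) for x in rect(t)])
print(ray(r,314,229,.045),ray(r,314,235,.066))
E
```

```text
[ 10 159 236] [ 0.44304807 -0.24796488  0.05825791] [ 0.4558142  -0.25575682  0.06876477]
2806 [array([ 455.1, -256. ]), array([51. , 50.8]), np.float64(46.0)]
((455.35821533203125, -255.84625244140625), 25.88572120666504) [0.05286517 0.05704868 0.06885669]
[array([ 454.6, -255.4]), array([35.9, 32.8]), np.float64(41.7)]
[ 0.45604496 -0.25630249  0.045     ] [ 0.45629311 -0.25626755  0.066     ]
```

```bash
python3 -m creep '{"translation":[[0.02,-0.04,0.5],[0,0,0.6],[0,0,0.5],[0,0,0.27],[0,0,0]],"turn":[[0,0,0],[0,0,0],[0,0,0],[0,0,0],[0,0,0]],"grip":[1,1,1,1,1]}' 15
python3 -m creep '{"translation":[[0,0,0],[0,0,0],[0,0,0],[0,0,0]],"turn":[[0,0,0],[0,0,0],[0,0,0],[0,0,0]],"grip":[0.3,0.3,0.3,0.3]}' 15
python3 -c "from h import *;to([.525,.162,.25],[180,0,102])"
```

```text
time_s: 10.05
tool_pos: [0.4544, -0.2562, 0.0305]
tool_rot: [-179.9, -0.2, 135.4]
force: [-0.7, -0.1, 0.3]
grip_width: 0.0871
grasp_force: 0.0
time_s: 10.55
tool_pos: [0.4555, -0.2573, 0.032]
tool_rot: [180.0, 0.0, 135.3]
force: [0.9, -0.1, 0.6]
grip_width: 0.0549
grasp_force: 0.0
shift [ 3.068  4.338 -2.723] norm 5.97 turn [3.000e-04 1.000e-04 1.849e-01] t 10.55 F [ 0.9 -0.1  0.6] w 0.0549 q [-16.  18.  49. 114. -17.  55.  86.]
```

```bash
python3 -m creep '{"translation":[[0,0,0.03],[0,0,0],[0,0,0],[0,0,0],[0,0,-0.2]],"turn":[[0,0,0],[0,0,0],[0,0,0],[0,0,0],[0,0,0]],"grip":[0.3,0,0,0,0]}' 15
python3 -m creep '{"translation":[[0,0,-0.5],[0,0,-0.7],[0,0,-0.7],[0,0,-0.6],[0,0,0]],"turn":[[0,0,0],[0,0,0],[0,0,0],[0,0,0],[0,0,0]],"grip":[0,0,0,0,0]}' 15
python3 -c "from h import *;to([.525,.162,.25],[180,0,102])"
```

```text
time_s: 11.18
tool_pos: [0.4543, -0.2569, 0.0449]
tool_rot: [-179.9, -0.1, 135.3]
force: [-0.5, 0.2, -1.3]
grip_width: 0.0511
grasp_force: 15.0
time_s: 11.8
tool_pos: [0.457, -0.2588, 0.2493]
tool_rot: [179.7, 0.4, 135.2]
force: [0.7, 0.2, -2.2]
grip_width: 0.0512
grasp_force: 15.0
shift [ 3.099  4.334 -0.01 ] norm 5.33 turn [0.002  0.0016 0.1847] t 11.8 F [ 0.7  0.2 -2.2] w 0.0512 q [-25.   1.  53. 100.  -1.  78.  74.]
```

```bash
python3 -m creep '{"translation":[[0.387,0.542,0],[0.387,0.542,0],[0.387,0.542,0],[0.387,0.542,0],[0.387,0.542,0]],"turn":[[0,0,0],[0,0,0],[0,0,0],[0,0,0],[0,0,0]],"grip":[0,0,0,0,0]}' 15 >/dev/null
python3 -m creep '{"translation":[[0.387,0.542,0],[0.387,0.542,0],[0.387,0.542,0],[0,0,0],[0,0,0]],"turn":[[0,0,0],[0,0,0],[0,0,0],[0,0,0.05],[0,0,0.05]],"grip":[0,0,0,0,0]}' 15 >/dev/null
python3 -m creep '{"translation":[[0,0,0],[0,0,0],[0,0,0]],"turn":[[0,0,0.05],[0,0,0.035],[0,0,0]],"grip":[0,0,0]}' 15
python3 -c "from h import *;to([.525,.162,.082],[180,0,102])"
```

```text
time_s: 13.42
tool_pos: [0.5226, 0.163, 0.2439]
tool_rot: [-179.9, 0.0, 102.0]
force: [0.1, 0.3, -1.4]
grip_width: 0.0512
grasp_force: 15.0
shift [-0.016  0.031  2.024] norm 2.02 turn [-0.0007  0.0003  0.0002] t 13.43 F [ 0.1  0.3 -1.4] w 0.0512 q [-49.   5.  31.  97.  -3.  79.  -5.]
```

```bash
python3 -m creep '{"translation":[[0,0.03,0.4],[0,0,0.4],[0,0,0.4],[0,0,0.4],[0,0,0.2]],"turn":[[0,0,0],[0,0,0],[0,0,0],[0,0,0],[0,0,0]],"grip":[0,0,0,0,0]}' 15
python3 -m creep '{"translation":[[0,0,0.1],[0,0,0.05],[0,0,0]],"turn":[[0,0,0],[0,0,0],[0,0,0]],"grip":[0,0,0]}' 15
python3 -c "from h import *;to([.525,.162,.081],[180,0,102])"
```

```text
time_s: 14.05
tool_pos: [0.5241, 0.1632, 0.0989]
tool_rot: [-179.8, 0.1, 102.1]
force: [-0.6, -0.3, -1.2]
grip_width: 0.0513
grasp_force: 15.0
time_s: 14.42
tool_pos: [0.5261, 0.1641, 0.0899]
tool_rot: [179.9, -0.0, 102.0]
force: [0.3, -0.2, -1.6]
grip_width: 0.0512
grasp_force: 15.0
shift [-0.023 -0.02   0.111] norm 0.11 turn [ 0.0004 -0.0001 -0.    ] t 14.43 F [ 0.3 -0.2 -1.6] w 0.0512 q [-47.  13.  30. 107.  -8.  61.  -2.]
```

```bash
python3 -m creep '{"translation":[[0,0,0.05],[0,0,0.03],[0,0,0.02],[0,0,0],[0,0,0]],"turn":[[0,0,0],[0,0,0],[0,0,0],[0,0,0],[0,0,0]],"grip":[0,0,0,0,0]}' 15
```

```text
time_s: 15.05
tool_pos: [0.5257, 0.1639, 0.0813]
tool_rot: [180.0, -0.0, 102.0]
force: [-1.1, 0.2, -0.9]
grip_width: 0.0508
grasp_force: 15.0
```

```bash
python3 -m creep '{"translation":[[0,0,0.015],[0,0,0.01],[0,0,0],[0,0,0]],"turn":[[0,0,0],[0,0,0],[0,0,0],[0,0,0]],"grip":[0,0,0,0]}' 15
```

```text
time_s: 15.55
tool_pos: [0.5258, 0.1641, 0.0809]
tool_rot: [180.0, -0.1, 102.0]
force: [-4.5, -0.3, 10.2]
grip_width: 0.0515
grasp_force: 15.0
```

Contact with the floor. Release and rise.

```bash
python3 -m creep '{"translation":[[0,0,-0.01],[0,0,0],[0,0,0],[0,0,0],[0,0,0]],"turn":[[0,0,0],[0,0,0],[0,0,0],[0,0,0],[0,0,0]],"grip":[0.85,0.85,0.85,0.85,0.85]}' 15
python3 -m creep '{"translation":[[0,0,-0.3],[0,0,-0.5],[0,0,-0.5],[0,0,-0.5],[0,0,-0.5]],"turn":[[0,0,0],[0,0,0],[0,0,0],[0,0,0],[0,0,0]],"grip":[0.85,0.85,0.85,0.85,0.85]}' 15
python3 - <<'E'
from h import *
from cell import env
to([.483,.3703,.36],[180,0,-168.3])
r=env.read_camera("wrist");w=cloud(r);v=cv2.cvtColor(r["frame"],cv2.COLOR_RGB2HSV)
cv2.imwrite("pics/w3.png",r["frame"][...,::-1])
m=((v[...,0]<13)|(v[...,0]>172))&(v[...,1]>110)&(w[...,2]>.085)&(w[...,2]<.14)&(np.hypot(w[...,0]-.525,w[...,1]-.162)<.08)
q=w[m];print(len(q),[np.round(x,1) for x in rect(q)],np.percentile(q[:,2],[5,50,99]))
d=q[:,:2].mean(0)-[.525,.162]
E
```

```text
time_s: 16.18
tool_pos: [0.5256, 0.1639, 0.0799]
tool_rot: [-180.0, 0.0, 102.0]
force: [0.0, 0.1, 0.5]
grip_width: 0.0735
grasp_force: 0.0
time_s: 16.8
tool_pos: [0.5255, 0.1638, 0.2653]
tool_rot: [180.0, -0.0, 102.0]
force: [-0.4, -0.4, 0.5]
grip_width: 0.0739
grasp_force: 0.0
shift [ 2.635  0.016 -1.183] norm 2.89 turn [ 1.000e-04 -0.000e+00 -4.985e-01] t 16.8 F [-0.4 -0.4  0.5] w 0.0739 q [-49.   5.  31.  95.  -3.  81.  -6.]
1803 [array([525.2, 166. ]), array([49.7, 49.5]), np.float64(32.2)] [0.10318183 0.1065736  0.11868202]
```

View pics/w3.png

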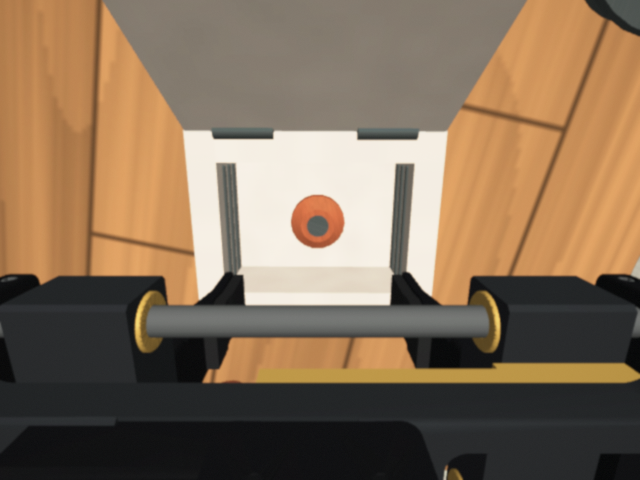

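The vase stands upright at pixel (317,222), about 4 mm from the chamber's centre and clear of the walls. Now back to the handle.

```bash
python3 -m creep '{"translation":[[0,0,-0.6],[0,0,-0.6],[0,0,0],[0,0,0],[0,0,0]],"turn":[[0,0,0],[0,0,0],[0,0,-0.056],[0,0,-0.056],[0,0,-0.056]],"grip":[0.4,0.4,0.4,0.4,0.4]}' 20 >/dev/null
python3 -m creep '{"translation":[[0,0,0],[0,0,0],[0,0,0],[0,0,0],[0,0,0]],"turn":[[0,0,-0.056],[0,0,-0.056],[0,0,-0.056],[0,0,-0.056],[0,0,-0.056]],"grip":[0.4,0.4,0.4,0.4,0.4]}' 20
python3 -c "from h import *;to([.483,.3703,.36],[180,0,-168.3])"
```

```text
time_s: 18.1
tool_pos: [0.5256, 0.1639, 0.3597]
tool_rot: [-180.0, -0.0, -177.1]
force: [0.0, -0.5, -0.0]
grip_width: 0.0352
grasp_force: 0.0
shift [ 0.399  2.604 -0.003] norm 2.63 turn [ 0.     -0.     -0.0486] t 18.1 F [ 0.  -0.5 -0. ] w 0.0352 q [-46.   4.  28.  85.  -2.  91.  75.]
```

```bash
python3 -m creep '{"translation":[[0.1,0.65,0],[0.1,0.65,0],[0.1,0.65,0],[0.1,0.65,0],[0,0,0]],"turn":[[0,0,0],[0,0,0],[0,0,0],[0,0,0],[0,0,-0.0486]],"grip":[0.4,0.4,0.4,0.4,0.4]}' 20 
python3 -m creep '{"translation":[[0,0,0],[0,0,0]],"turn":[[0,0,0],[0,0,0]],"grip":[0.4,0.4]}' 20 >/dev/null
python3 - <<'E'
from h import *
from cell import env
to([.483,.3703,.2845],[180,0,-168.3])
r=env.read_camera("side");w=cloud(r);v=cv2.cvtColor(r["frame"],cv2.COLOR_RGB2HSV)
m=(v[...,2]<90)&(v[...,1]<90)&(w[...,2]>.28)&(w[...,2]<.315)&(abs(w[...,0]-.483)<.08)&(abs(w[...,1]-.37)<.03)
q=w[m];print(len(q),[np.round(x,1) for x in rect(q)] if len(q)>4 else "",np.percentile(q[:,2],[5,50,95]) if len(q) else "")
E
```

```text
time_s: 18.73
tool_pos: [0.481, 0.3761, 0.3582]
tool_rot: [180.0, -0.2, -167.9]
force: [-0.6, -1.1, 0.1]
grip_width: 0.0348
grasp_force: 0.0
shift [0.019 0.018 0.945] norm 0.95 turn [-0.      0.0001 -0.0032] t 18.98 F [ 0.2 -0.3  0.7] w 0.0351 q [-56.  12.  20.  76.  -4.  92.  64.]
222 [array([481.2, 361.7]), array([140.1,  28.1]), np.float64(6.4)] [0.2847937  0.30077536 0.30568018]
```

```bash
python3 -m creep '{"translation":[[0,0.018,0.4],[0,0,0.35],[0,0,0.2],[0,0,0],[0,0,0]],"turn":[[0,0,0],[0,0,0],[0,0,0],[0,0,0],[0,0,0]],"grip":[0.4,0.4,0.4,0.4,0]}' 20 
python3 -m creep '{"translation":[[0,0,0],[0,0,0],[0,0,0]],"turn":[[0,0,0],[0,0,0],[0,0,0]],"grip":[0,0,0]}' 20
python3 -c "from h import *;to([.483,.3703,.2845],[180,0,-168.3])"
```

```text
time_s: 19.65
tool_pos: [0.4845, 0.3718, 0.2854]
tool_rot: [179.9, 0.1, -168.7]
force: [-0.8, 0.4, 1.3]
grip_width: 0.0303
grasp_force: 0.0
time_s: 20.02
tool_pos: [0.4845, 0.3706, 0.2849]
tool_rot: [-179.9, 0.1, -168.7]
force: [-0.2, -3.7, 2.6]
grip_width: 0.0113
grasp_force: 20.0
shift [0.019 0.    0.005] norm 0.02 turn [-0.0003  0.0003 -0.0022] t 20.02 F [-0.2 -3.7  2.6] w 0.0113 q [-56.  12.  20.  84.  -4.  84.  65.]
```

```bash
python3 -m creep '{"translation":[[0,-0.112,-0.075],[0,-0.163,-0.095],[0,-0.194,-0.094],[0,-0.252,-0.096],[0,-0.393,-0.095]],"turn":[[0,0,0],[0,0,0],[0,0,0],[0,0,0],[0,0,0]],"grip":[0,0,0,0,0]}' 20 
python3 -m creep '{"translation":[[0,-0.403,-0.035],[0,-0.403,0.025],[0,-0.395,0.085],[0,0,0]],"turn":[[0,0,0],[0,0,0],[0,0,0],[0,0,0]],"grip":[0,0,0,0]}' 20
python3 -c "from h import *;to([.5076,.2447,.125],[180,0,-168.2])"
```

```text
time_s: 20.65
tool_pos: [0.5018, 0.2852, 0.3228]
tool_rot: [179.8, 0.2, -168.5]
force: [3.9, 2.5, 0.2]
grip_width: 0.0111
grasp_force: 20.0
time_s: 21.15
tool_pos: [0.5221, 0.1843, 0.3158]
tool_rot: [-179.9, 0.1, -169.1]
force: [3.1, -1.2, 6.0]
grip_width: 0.0113
grasp_force: 20.0
shift [0.041 0.78  2.383] norm 2.51 turn [-0.0006  0.0008 -0.0048] t 21.15 F [ 3.1 -1.2  6. ] w 0.0113 q [-47.   5.  26.  89.  -2.  86.  81.]
```

```bash
python3 -m creep '{"translation":[[0,-0.378,0.143],[0,-0.352,0.198],[0,-0.319,0.249],[0,-0.278,0.293],[0,-0.231,0.332]],"turn":[[0,0,0],[0,0,0],[0,0,0],[0,0,0],[0,0,0]],"grip":[0,0,0,0,0]}' 20 
python3 -m creep '{"translation":[[0,-0.09,0.181],[0,-0.089,0.181],[0,0,0]],"turn":[[0,0,0],[0,0,0],[0,0,0]],"grip":[0,0,0]}' 20
python3 -c "from h import *;to([.5533,.035,.1284],[180,0,-168.2])"
```

```text
time_s: 21.78
tool_pos: [0.5463, 0.0647, 0.218]
tool_rot: [-179.9, 0.2, -168.8]
force: [5.3, -0.2, -1.1]
grip_width: 0.011
grasp_force: 20.0
time_s: 22.15
tool_pos: [0.5489, 0.0502, 0.1883]
tool_rot: [-179.8, 0.1, -168.8]
force: [6.2, -3.7, 0.2]
grip_width: 0.0114
grasp_force: 20.0
shift [-0.015 -0.194  0.75 ] norm 0.77 turn [-0.0011  0.0006 -0.0034] t 22.15 F [ 6.2 -3.7  0.2] w 0.0114 q [-38.   8.  33. 101.  -4.  72.  97.]
```

```bash
python3 -m creep '{"translation":[[0,-0.06,0.19],[0,-0.05,0.19],[0,-0.03,0.15],[0,-0.02,0.1],[0,0,0]],"turn":[[0,0,0],[0,0,0],[0,0,0],[0,0,0],[0,0,0]],"grip":[0,0,0,0,0]}' 20 
python3 -m creep '{"translation":[[0,-0.01,0.06],[0,0,0.04],[0,0,0.03],[0,0,0]],"turn":[[0,0,0],[0,0,0],[0,0,0],[0,0,0]],"grip":[0,0,0,0]}' 20
python3 -c "from h import *;to([.5533,.035,.1284],[180,0,-168.2])"
```

```text
time_s: 22.78
tool_pos: [0.5517, 0.0366, 0.1382]
tool_rot: [-179.7, 0.1, -168.8]
force: [5.4, -6.7, -0.5]
grip_width: 0.0111
grasp_force: 20.1
time_s: 23.28
tool_pos: [0.552, 0.0353, 0.1281]
tool_rot: [-179.7, 0.1, -168.8]
force: [5.9, -8.2, -1.3]
grip_width: 0.0108
grasp_force: 20.1
shift [-0.015 -0.007 -0.003] norm 0.02 turn [-0.0018  0.0008 -0.0035] t 23.27 F [ 5.9 -8.2 -1.3] w 0.0108 q [-36.  11.  33. 105.  -6.  65. 100.]
```

```bash
python3 -m creep '{"translation":[[0,0,0.03],[0,0,0.03],[0,0,0]],"turn":[[0,0,0],[0,0,0],[0,0,0]],"grip":[0,0,0]}' 20
python3 -m creep '{"translation":[[0,0,0],[0,0,0],[0,0,0],[0,0,0]],"turn":[[0,0,0],[0,0,0],[0,0,0],[0,0,0]],"grip":[0.42,0.42,0.42,0.42]}' 20
python3 -m creep '{"translation":[[0,0,-0.4],[0,0,-0.6],[0,0,-0.6],[0,0,-0.2]],"turn":[[0,0,0],[0,0,0],[0,0,0],[0,0,0]],"grip":[0.42,0.42,0.42,0]}' 20
python3 - <<'E'
from h import *
from cell import env
r=env.read_camera("side");w=cloud(r);v=cv2.cvtColor(r["frame"],cv2.COLOR_RGB2HSV)
c=np.array([.525,.162]);ex=np.array([.9789,.2045]);ey=np.array([-.2045,.9789])
m=(v[...,1]<60)&(v[...,2]>140)&(abs((w[...,:2]-c)@ex)<.09)&(abs((w[...,:2]-c)@ey)<.075)&(w[...,2]>.12)&(w[...,2]<.2)
q=w[m];y=(q[:,:2]-c)@ey;print(len(q),"slope",np.polyfit(y,q[:,2],1))
ball=np.array([.577,-.394])-.038*np.array([.9895,.1445])
to([.47,-.41,.22],[180,0,-82])
E
```

```text
time_s: 23.65
tool_pos: [0.5521, 0.0348, 0.1234]
tool_rot: [-179.6, 0.1, -168.8]
force: [6.3, -8.8, -0.8]
grip_width: 0.011
grasp_force: 20.1
time_s: 24.15
tool_pos: [0.5499, 0.041, 0.1225]
tool_rot: [180.0, -0.1, -168.6]
force: [0.7, -0.4, 0.5]
grip_width: 0.0354
grasp_force: 0.0
time_s: 24.65
tool_pos: [0.5516, 0.0408, 0.2699]
tool_rot: [180.0, 0.3, -168.6]
force: [-0.8, -0.6, 0.3]
grip_width: 0.032
grasp_force: 0.0
1970 slope [-0.00077675  0.14945121]
shift [ 2.119 -5.324  0.615] norm 5.76 turn [-0.0011  0.0016 -0.4811] t 24.7 F [ 1.3 -0.2  1.5] w 0.0293 q [-38.   5.  33.  94.  -3.  81.  97.]
```

The lid is shut, with its top level. Next, the middle switch, pushed with the closed fingers from its robot side.

```bash
python3 -m creep '{"translation":[[0.235,-0.67,0],[0.235,-0.67,0],[0.235,-0.67,0],[0.235,-0.67,0],[0.235,-0.67,0]],"turn":[[0,0,0],[0,0,0],[0,0,0],[0,0,0],[0,0,0]],"grip":[0,0,0,0,0]}' 20 >/dev/null
python3 -m creep '{"translation":[[0.235,-0.67,0],[0.235,-0.67,0],[0,0,0],[0,0,0]],"turn":[[0,0,0],[0,0,0],[0,0,0.02],[0,0,0]],"grip":[0,0,0,0]}' 20 >/dev/null
python3 - <<'E'
from h import *
from cell import env
to([.489,-.406,.082],[180,0,-172])
r=env.read_camera("scene");w=cloud(r);v=cv2.cvtColor(r["frame"],cv2.COLOR_RGB2HSV)
m=(v[...,2]<45)&(w[...,2]>.07)&(w[...,2]<.13)&(np.hypot(w[...,0]-.54,w[...,1]+.4)<.04);q=w[m]
print(len(q),[np.round(x,1) for x in rect(q)])
E
```

```text
shift [ 0.151 -0.649  2.284] norm 2.38 turn [ 0.0006 -0.0008 -0.0015] t 25.82 F [ 0.7  0.2 -0.2] w 0.0003 q [ -8.  16.  51.  87. -13.  83. 141.]
131 [array([ 546.9, -396.9]), array([19.6, 22.6]), np.float64(40.8)]
```

```bash
python3 -m creep '{"translation":[[0,0,0],[0,0,0],[0,0,0],[0,0,0],[0,0,0]],"turn":[[0,0,0.056],[0,0,0.056],[0,0,0.056],[0,0,0.056],[0,0,0.056]],"grip":[0,0,0,0,0]}' 20 >/dev/null
python3 -m creep '{"translation":[[0,0,0],[0,0,0],[0,0,0],[0,0,0],[0,0,0]],"turn":[[0,0,0.056],[0,0,0.056],[0,0,0.056],[0,0,0.052],[0,0,0]],"grip":[0,0,0,0,0]}' 20 >/dev/null
python3 -c "from h import *;to([.482,-.407,.082],[180,0,98])"
```

```text
shift [-0.663 -0.269  2.298] norm 2.41 turn [-0.0001 -0.0004  0.0003] t 27.12 F [0.4 0.7 0.6] w 0.0004 q [-19.  22.  67.  87. -20.  84.  57.]
```

```bash
python3 -m creep '{"translation":[[-0.33,-0.14,0],[-0.33,-0.13,0],[0,0,0]],"turn":[[0,0,0],[0,0,0],[0,0,0]],"grip":[0,0,0]}' 20 >/dev/null
python3 -c "from h import *;to([.482,-.407,.082],[180,0,98])"
python3 -m creep '{"translation":[[0,0,0.5],[0,0,0.6],[0,0,0.6],[0,0,0.6],[0,0,0]],"turn":[[0,0,0],[0,0,0],[0,0,0],[0,0,0],[0,0,0]],"grip":[0,0,0,0,0]}' 20
python3 -c "from h import *;to([.5904,-.392,.082],[180,0,98])"
```

```text
shift [0.036 0.038 2.305] norm 2.31 turn [-0.0003  0.0001 -0.0013] t 27.5 F [ 0.8 -0.4 -0.4] w 0.0006 q [-10.  25.  65.  84. -23.  85.  63.]
time_s: 28.12
tool_pos: [0.4801, -0.4046, 0.079]
tool_rot: [-179.7, -0.4, 98.0]
force: [0.4, -0.3, 0.1]
grip_width: 0.0008
grasp_force: 0.0
shift [-0.036  1.387 -0.044] norm 1.39 turn [-0.0015 -0.002  -0.0001] t 28.12 F [ 0.4 -0.3  0.1] w 0.0008 q [ -6.  33.  59.  97. -30.  68.  68.]
```

Push along tool +y by about 1.39.

```bash
python3 -m creep '{"translation":[[-0.02,0.25,-0.04],[0,0.3,0],[0,0.3,0],[0,0.3,0],[0,0,0]],"turn":[[0,0,0],[0,0,0],[0,0,0],[0,0,0],[0,0,0]],"grip":[0,0,0,0,0]}' 20
python3 -m creep '{"translation":[[0,0.12,0],[0,0.08,0],[0,0.04,0],[0,0,0]],"turn":[[0,0,0],[0,0,0],[0,0,0],[0,0,0]],"grip":[0,0,0,0]}' 20
python3 - <<'E'
from h import *
from cell import env
to([.5904,-.392,.082],[180,0,98])
for n in("scene","side"):
    r=env.read_camera(n);w=cloud(r);v=cv2.cvtColor(r["frame"],cv2.COLOR_RGB2HSV)
    if n=="side": cv2.imwrite("pics/sw.png",cv2.resize(r["frame"][280:400,340:500,::-1],None,fx=4,fy=4))
E
```

```text
time_s: 28.75
tool_pos: [0.5757, -0.3964, 0.088]
tool_rot: [179.8, 0.1, 98.1]
force: [-0.5, 0.2, 0.1]
grip_width: 0.0004
grasp_force: 0.0
time_s: 29.25
tool_pos: [0.5916, -0.3951, 0.0858]
tool_rot: [180.0, -0.0, 97.8]
force: [0.1, -0.3, -0.4]
grip_width: 0.0004
grasp_force: 0.0
shift [ 0.04  -0.009  0.048] norm 0.06 turn [ 0.0001 -0.     -0.0013] t 29.25 F [ 0.1 -0.3 -0.4] w 0.0004 q [ -4.  41.  55.  84. -34.  73.  62.]
```

View pics/sw.png

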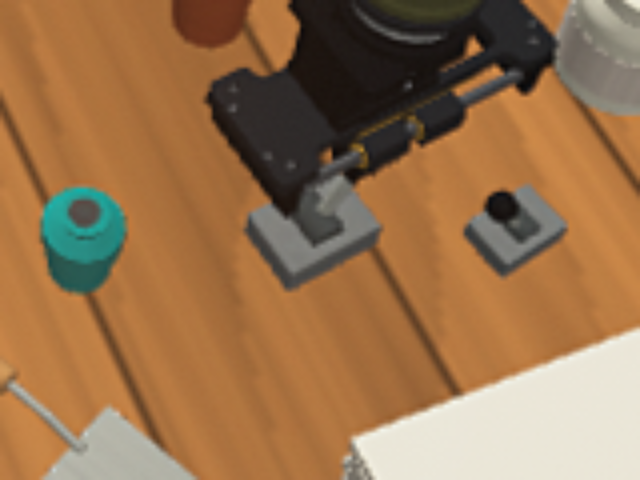

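The lever, at crop (325,195), now leans to the far side. I'll press on to the stop and check by force.

```bash
python3 -m creep '{"translation":[[0,0.05,0],[0,0.05,0],[0,0.05,0],[0,0,0]],"turn":[[0,0,0],[0,0,0],[0,0,0],[0,0,0]],"grip":[0,0,0,0]}' 20
```

```text
time_s: 29.85
tool_pos: [0.5943, -0.3951, 0.0856]
tool_rot: [-179.2, -0.3, 97.5]
force: [-18.9, 4.1, 9.7]
grip_width: 0.0004
grasp_force: 8.9
```

Hard stop reached (19 N). Back off, rise and check everything.

```bash
python3 -m creep '{"translation":[[0,-0.2,0],[0,-0.2,0],[0,0,-0.6],[0,0,-0.6],[0,0,-0.6]],"turn":[[0,0,0],[0,0,0],[0,0,0],[0,0,0],[0,0,0]],"grip":[0,0,0,0,0]}' 20
python3 - <<'E'
from h import *
from cell import env
for n in ("scene","side"):
    r=env.read_camera(n);w=cloud(r);v=cv2.cvtColor(r["frame"],cv2.COLOR_RGB2HSV)
    m=(v[...,2]<45)&(w[...,2]>.07)&(w[...,2]<.13)&(np.hypot(w[...,0]-.6,w[...,1]+.39)<.06)
    N,L,st,ce=cv2.connectedComponentsWithStats(m.astype(np.uint8))
    print(n,[(st[i,4],np.round(np.median(w[L==i],0),3)) for i in range(1,N) if st[i,4]>20])
    for k,c in(("beaker",(.591,-.218)),("bowl",(.4655,-.127))):
        q=w[((v[...,0]<13)|(v[...,0]>172))&(v[...,1]>110)&(w[...,2]>.025)&(np.hypot(w[...,0]-c[0],w[...,1]-c[1])<.07)]
        print(k,len(q),[np.round(x,1) for x in rect(q)] if len(q)>5 else "")
    cc=np.array([.525,.162]);ex=np.array([.9789,.2045]);ey=np.array([-.2045,.9789])
    m=(v[...,1]<60)&(v[...,2]>140)&(abs((w[...,:2]-cc)@ex)<.09)&(abs((w[...,:2]-cc)@ey)<.075)&(w[...,2]>.12)&(w[...,2]<.2)
    q=w[m];print("lid",np.polyfit((q[:,:2]-cc)@ey,q[:,2],1))
print(env.get_obs()["time_s"])
E
```

```text
time_s: 30.48
tool_pos: [0.5717, -0.3975, 0.2315]
tool_rot: [179.9, -0.0, 97.8]
force: [0.4, -1.1, 0.0]
grip_width: 0.0009
grasp_force: 0.0
scene [(np.int32(156), array([ 0.622, -0.387,  0.1  ]))]
beaker 1107 [array([ 590.7, -217.7]), array([60.2, 61.4]), np.float64(30.7)]
bowl 584 [array([ 466.4, -126.3]), array([82.4, 83.4]), np.float64(82.1)]
lid [0.00068654 0.15026684]
side [(np.int32(73), array([ 0.611, -0.392,  0.1  ]))]
beaker 313 [array([ 584.1, -217.1]), array([60.9, 46.7]), np.float64(65.6)]
bowl 320 [array([ 464.9, -128.6]), array([81.2, 82.5]), np.float64(25.3)]
lid [-0.00125533  0.14945928]
30.575
```

```bash
python3 -c "
from cell import env
print(env.sign_off())"
```

```text
the job is handed in; nothing more can be done
None
```

I handed the job in at about 31 s: the vase stands in the middle of the shut kiln, the middle switch is over to its stop (about 0.95 rad by the cameras), and the beaker and bowl have not moved. `env.sign_off()` gave no verdict.

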